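# Run the right garment conveyor at full speed

### The arm

A 6-joint arm with a two-finger parallel gripper is mounted at the origin on the work surface. World frame = base frame: x ahead of the robot, y to its left, z up, the work surface at z = 0. Lengths are in m, angles in rad, forces in N, time in s.
With the tool pointing down it reaches from about 0.35 to 0.85 m from the base axis. Payload 8.1 kg.
Tool frame: the origin (TCP) lies at the very end of the fingers, on their centre line; the grasp point (between the pads) lies 19 mm behind it; z points along the fingers, y is the line along which they close (so a half turn about z gives the same grasp; the last joint's range is limited). The gripper opens to 93 mm and grips with 3 to 60 N. Pads are 15 mm wide; open, the fingers measure 128 mm over their backs; the gripper's body (75 mm by 188 mm) begins 65 mm behind the grasp point.
Start: joints at [-1.208, 0.13, 1.488, -0, 1.523, -0.085], TCP at [0.26, -0.541, 0.219] pointing down, gripper open.
Joint ranges: [-2.96, 2.96], [-0.89, 2.26], [0.02, 2.5], [-1.34, 4.48], [0, 2.73], [-2.66, 2.66]. Speed limits (rad/s): [2.39, 2.39, 2.79, 3.14, 3.14, 3.14].

### API

Orientations are given as a rotation vector (axis times angle).
In Python, from plant import monitor, eyes, ticket gives the robot as it stands.
- The arm moves only by the tool arm_command, never from a script. Its argument "deltas" is a list that holds one entry, the list of rows, each a list of 6 numbers: the shift along the world's x, y, z in cm, then the turn, a rotation vector about the world's x, y, z in degrees. In form: [[[tx, ty, tz, rx, ry, rz], ...]]. A call has 1 to 12 rows; each row shifts and turns the commanded pose from where the row before left it; what a row does not reach is not made up. A row lasts 1/12 s, in which the tool goes at most 41.7 mm and 7.16 degrees, less where a joint would pass 70% of its speed; a pose out of reach is approached as far as the arm can. A call is refused whole if a number of a shift passes 4.17 or a number of a turn 7.16, either way. A call with a gripper value outside its range is refused whole. "gripper" is the opening, from -1 (shut) to 1 (fully open), set as the call begins (left out, the last holds). The fingers move at their own pace and stop on an object; "squeeze" is the grip in N (left out, the last holds). Time passes only in rows, so rows that do not move let the fingers close. It gives the time, the measured TCP pose, the force, the opening and the grip force at its end, in the units of the state.
- monitor.read_state(): the state, without advancing time (a new reading comes with each control period).
- eyes.read_camera(name): name is "side" or "top" or "wrist"; returns the picture (420x560x3 uint8, blue, green, red); there is no depth.
- eyes.camera_model(name): a dict with "fx", "fy", "cx", "cy" (pixels), "rvec" (rotation vector, rad) and "tvec" (3), from world to camera coordinates, as OpenCV has them. Camera axes: x right, y down, z forward; pixel columns grow to the right and rows downward; lengths in m; the calibration is good to about 2 mm. The wrist camera is an equidistant fisheye: a pixel r from the principal point sees the ray r / f radians off the axis. A picture is of the moment at which its call begins: read the wrist's pose just before it. camera_model takes no time and is no camera call; for the wrist camera it gives the pose at the moment of the call.
- ticket.close_job(): hands the job in; it is judged then, once.
The state is a dict: "t": time; "q": joint angles; "dq": joint speeds; "joint_torque": joint torques, N m; "tool_pos": TCP position; "orientation": TCP orientation; "force": force on the tool from outside, world axes, zero at the start; "wrist_torque": the same for the moment, N m; "opening": finger opening in m; "gripper_force": force on a finger pad.
Only numpy, scipy, OpenCV 4.12 (cv2) and the standard library are available. Lean on these libraries where they do the work, as an engineer would, in place of code of your own. Each camera call takes 0.05 s, during which the arm holds its last target. There are 200 camera calls.

### The job

The claim tag in the white tray shows by its colour which garment conveyor must run (the tag on the black mat is from a finished order). Turn the dial of that colour clockwise, past its first two notches to the third (the broad red mark), and hold it there against its return spring: finish while still holding it. Leave the other dial, the tags and everything else on the counter alone.

Things in the scene. Friction and masses are not known exactly. Their poses are not given: they have to be found in the camera images.
- tag_orange: orange plastic claim tag, a flat plate 60 x 38 x 6 mm, loose, lying flat; origin at the centre of its underside. One tag lies in the white tray, the other on the black mat
- box_orange: control box of the orange conveyor, grey, fixed to the counter, 176 x 166 mm, 70 mm high, stripes of its colour on its front and back; origin at the centre of its underside, z up. Its dial turns about the box's vertical centre line
- scale_orange (a point): centre of the white scale disc on top of the orange box, 70 mm above the counter, axes as the box. At radius 55 mm it shows a black dot (rest), a thin and a medium black mark (notches 1 and 2) and a broad red mark (notch 3), at +0.6, +0.2, -0.2 and -0.6 rad from the box's +x, counted anticlockwise from above
- dial_orange (a joint): orange dial, rad turned clockwise seen from above: 0 at rest, notches at 0.4, 0.8 and 1.2 (third), end stop 1.23. Let go, it springs back to 0 from anywhere (return torque about 0.07 N m at rest, 0.17 N m at the third notch); each notch is a felt click of about 0.05 N m either way and does not keep the dial
- dial_orange_grip (a point): grip point of the orange dial, on its axis, 106.5 mm above the counter. The grip is an upright bar 64 mm long, 16 mm thick, its top 118.5 mm above the counter, centred on the axis, on a round skirt of radius 36 mm whose top is at 82.5 mm. x points along the bar to its pointer end (white line on top), z up; turns with the dial: x at +0.6 rad in the box's frame at rest
- tag_blue: blue plastic claim tag, a flat plate 60 x 38 x 6 mm, loose, lying flat; origin at the centre of its underside. One tag lies in the white tray, the other on the black mat
- box_blue: control box of the blue conveyor, grey, fixed to the counter, 176 x 166 mm, 70 mm high, stripes of its colour on its front and back; origin at the centre of its underside, z up. Its dial turns about the box's vertical centre line
- scale_blue (a point): centre of the white scale disc on top of the blue box, 70 mm above the counter, axes as the box. At radius 55 mm it shows a black dot (rest), a thin and a medium black mark (notches 1 and 2) and a broad red mark (notch 3), at +0.6, +0.2, -0.2 and -0.6 rad from the box's +x, counted anticlockwise from above
- dial_blue (a joint): blue dial, rad turned clockwise seen from above: 0 at rest, notches at 0.4, 0.8 and 1.2 (third), end stop 1.23. Let go, it springs back to 0 from anywhere (return torque about 0.07 N m at rest, 0.17 N m at the third notch); each notch is a felt click of about 0.05 N m either way and does not keep the dial
- dial_blue_grip (a point): grip point of the blue dial, on its axis, 106.5 mm above the counter. The grip is an upright bar 64 mm long, 16 mm thick, its top 118.5 mm above the counter, centred on the axis, on a round skirt of radius 36 mm whose top is at 82.5 mm. x points along the bar to its pointer end (white line on top), z up; turns with the dial: x at +0.6 rad in the box's frame at rest
- tray: white shallow tray 120 x 120 mm with a rim 14 mm high, fixed, for the tag of the order now being fetched; origin at the centre of its underside
- mat: black rubber mat 130 x 130 x 5 mm, fixed, for the tag of an order already handed out; origin at the centre of its underside
- cone: white thread cone on a grey foot, 66 mm across, 117 mm high, loose; origin at the centre of its underside
- stapler: red and black stapler 120 x 34 x 46 mm, loose; origin at the centre of its underside
- jar: button jar with a green cap, 60 mm across, 85 mm high, loose; origin at the centre of its underside

How it is judged:
On the way:
1. the dial of the tray tag's colour is held at the third notch (((horizontal distance between tag_orange and tray below 0.06 m and value of joint dial_orange above 1.08 rad and contact force between the fingers and box_orange above 1 N and value of joint dial_blue below 0.15 rad) or (horizontal distance between tag_blue and tray below 0.06 m and value of joint dial_blue above 1.08 rad and contact force between the fingers and box_blue above 1 N and value of joint dial_orange below 0.15 rad))), for 0.3 s.
At the end, for the whole second after the job is handed in: the dial whose colour matches the tag in the white tray stands at its third notch (more than 1.08 rad), with the fingers pressing on it with more than 1 N, and the other dial is at rest (under 0.15 rad) (((horizontal distance between tag_orange and tray below 0.06 m and value of joint dial_orange above 1.08 rad and contact force between the fingers and box_orange above 1 N and value of joint dial_blue below 0.15 rad) or (horizontal distance between tag_blue and tray below 0.06 m and value of joint dial_blue above 1.08 rad and contact force between the fingers and box_blue above 1 N and value of joint dial_orange below 0.15 rad))); the arm keeps its last pose, push and grip.
It fails at once if the dial of the other colour is turned more than 0.15 rad ((horizontal distance between tag_orange and tray below 0.06 m and value of joint dial_blue above 0.15 rad) or (horizontal distance between tag_blue and tray below 0.06 m and value of joint dial_orange above 0.15 rad)).
It fails at once if a tag is moved more than 15 mm (distance of any of tag_orange, tag_blue from where it was at the start of the episode above 0.015 m or angle between any of tag_orange, tag_blue's own z axis and vertical above 0.3 rad).
It fails at once if the thread cone, stapler or button jar is moved more than 15 mm or tipped (distance of any of cone, stapler, jar from where it was at the start of the episode above 0.015 m or angle between any of cone, stapler, jar's own z axis and vertical above 0.3 rad).
It also fails if it takes over 35 s, if anything falls off the work surface, if the arm or the gripper's body presses on something with over 40 N, if the wrist force passes 120 N, or if a joint passes its speed limit or range.

## Working session

There is one attempt and no reset: what is moved stays moved. The work goes in short steps, Python scripts to look and compute and a tool call to move; the robot and the scene stay as the last step left them, time stands still between calls to the robot, and variables do not carry over. Pictures are saved under pics/ and viewed, at most 10 in all, crops included, and the job is handed in when it is done.

Besides the shell and the picture viewer there is one more tool, called as name(argument=value, ...), one argument or row to a line, values as JSON. arm_command: Moves the arm, as the interface text tells. Its arguments: {"type":"object","properties":{"deltas":{"type":"array"},"gripper":{"type":"number"},"squeeze":{"type":"number"}},"required":["deltas"]}

```bash
ls; mkdir -p pics; python3 - <<'E'
from plant import monitor, eyes
import cv2
s=monitor.read_state();print(s)
for n in("top","side"):
    im=eyes.read_camera(n);cv2.imwrite(f"pics/{n}0.png",im);print(n,eyes.camera_model(n))
E
```

```text
pics
{'t': 0.0, 'q': array([-1.20838317e+00,  1.31134015e-01,  1.48923386e+00,  2.51315997e-05,
        1.52298451e+00, -8.53843878e-02]), 'dq': array([ 0.00130114,  0.00159653, -0.00103126,  0.00056081,  0.00248876,
       -0.00069825]), 'joint_torque': array([-8.11244190e-04, -5.59836316e+01, -4.91762710e+01,  7.68761127e-02,
        3.57224804e-02, -1.96132783e-04]), 'tool_pos': array([ 0.25963303, -0.54031516,  0.2176286 ]), 'orientation': array([-3.06147367e+00, -6.97146859e-01,  3.42411519e-04]), 'force': array([-0.44942051,  0.20406983, -0.04706091]), 'wrist_torque': array([-0.00025047, -0.00599831,  0.02103776]), 'gripper_force': 0.0, 'opening': 0.09305115417561717}
top {'fx': 475.17252844102376, 'fy': 475.17252844102376, 'cx': 282.6037686396091, 'cy': 210.52895440641683, 'rvec': array([ 2.1698972 , -2.18159491,  0.08842181]), 'tvec': array([0.01658858, 0.56564456, 1.10901328])}
side {'fx': 505.49570067227774, 'fy': 505.49570067227774, 'cx': 282.9072405108841, 'cy': 207.14667681669215, 'rvec': array([ 2.42980172, -0.28859468,  0.12114968]), 'tvec': array([-0.54532595,  0.15032703,  0.85225629])}
```

View pics/top0.png

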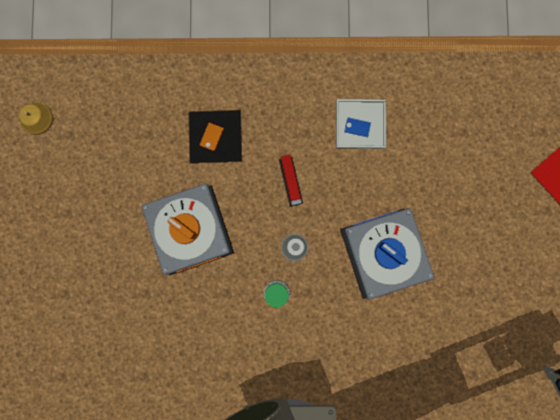

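View pics/side0.png

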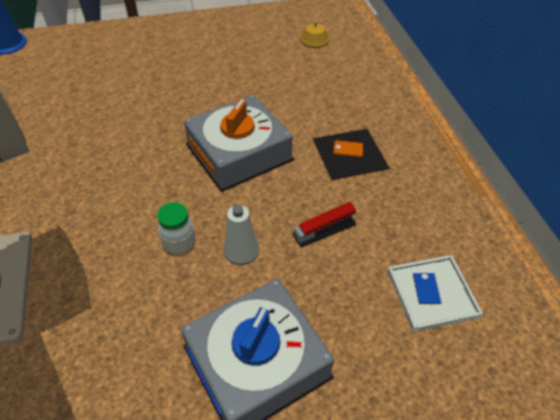

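The top view shows the blue tag (358,127) in the white tray (361,124) and the orange tag (211,137) on the mat. So the blue dial at (390,253) is the one to turn; its red mark is at about (397,230) and the white pointer line at about (390,250). The cone (295,247) and the jar (277,294) are well clear of it.

```bash
cat > h.py <<'E'
import numpy as np, cv2
def ray(m,px,z):
    R=cv2.Rodrigues(m["rvec"])[0]; c=-R.T@m["tvec"]
    d=R.T@np.array([(px[0]-m["cx"])/m["fx"],(px[1]-m["cy"])/m["fy"],1])
    return c+d*(z-c[2])/d[2]
def big(mask,roi):
    k=np.zeros_like(mask);x0,y0,x1,y1=roi;k[y0:y1,x0:x1]=mask[y0:y1,x0:x1]
    cs,_=cv2.findContours(k,cv2.RETR_EXTERNAL,cv2.CHAIN_APPROX_NONE)
    return max(cs,key=cv2.contourArea)
def cen(c):
    m=cv2.moments(c);return m["m10"]/m["m00"],m["m01"]/m["m00"]
E
python3 - <<'E'
from plant import eyes
from h import *
for n,roi in(("top",(335,200,440,305)),("side",(180,280,335,419))):
    im=cv2.imread(f"pics/{n}0.png");hsv=cv2.cvtColor(im,cv2.COLOR_BGR2HSV);m=eyes.camera_model(n)
    w=cv2.inRange(hsv,(0,0,170),(179,50,255))
    disc=cv2.convexHull(big(w,roi)); pts=np.array([ray(m,p[0],.07) for p in disc.astype(float)])
    (c,ax,a)=cv2.fitEllipse((pts[:,:2]*1000).astype(np.float32)); print(n,"disc",c,ax)
    r=cv2.inRange(hsv,(0,130,80),(8,255,255))|cv2.inRange(hsv,(172,130,80),(179,255,255))
    rp=ray(m,cen(big(r,roi)),.07)[:2]*1000; d=rp-c; print("red",rp,np.hypot(*d),"ang",np.arctan2(d[1],d[0]),"box yaw",np.arctan2(d[1],d[0])+.6)
    b=cv2.inRange(hsv,(100,120,40),(130,255,255)); 
    bl=big(b,roi); print("blue cen",cen(bl),ray(m,cen(bl),.09))
    # white line on grip
    k=np.zeros_like(w); cv2.fillPoly(k,[cv2.convexHull(bl)],255)
    l=big(cv2.inRange(hsv,(0,0,130),(179,110,255))&cv2.erode(k,np.ones((3,3))),roi); print("line",cv2.minAreaRect(l),[ray(m,p,.1185)[:2] for p in cv2.boxPoints(cv2.minAreaRect(l))])
im=cv2.imread("pics/top0.png")[195:310,330:445];cv2.imwrite("pics/c1.png",cv2.resize(im,None,fx=5,fy=5,interpolation=cv2.INTER_CUBIC))
E
```

```text
top disc (463.76788330078125, -228.70553588867188) (137.2581787109375, 137.56781005859375)
red [ 517.1820171  -245.10094542] 55.87377867847575 ang -0.29781967542885085 box yaw 0.30218032457114913
blue cen (390.2045790251108, 253.2365829640571) [ 0.4633223  -0.22579207  0.09      ]
line ((389.05999755859375, 248.91998291015625), (14.40000057220459, 3.4000000953674316), 36.869895935058594) [array([ 0.47928829, -0.20270401]), array([ 0.48515316, -0.20726418]), array([ 0.46634056, -0.23176965]), array([ 0.46049414, -0.22720556])]
side disc (463.536865234375, -229.19810485839844) (138.97732543945312, 139.1532745361328)
red [ 516.29876565 -245.08906394] 55.103000965995236 ang -0.29254126885454984 box yaw 0.30745873114545014
blue cen (255.41566820276498, 341.0822324628776) [ 0.46244584 -0.23722357  0.09      ]
line ((258.6422119140625, 318.3073425292969), (5.2150983810424805, 18.896265029907227), 28.300758361816406) [array([ 0.46050636, -0.22683888]), array([ 0.47787318, -0.20471464]), array([ 0.48331747, -0.20999764]), array([ 0.46588158, -0.23192611])]
```

View pics/c1.png

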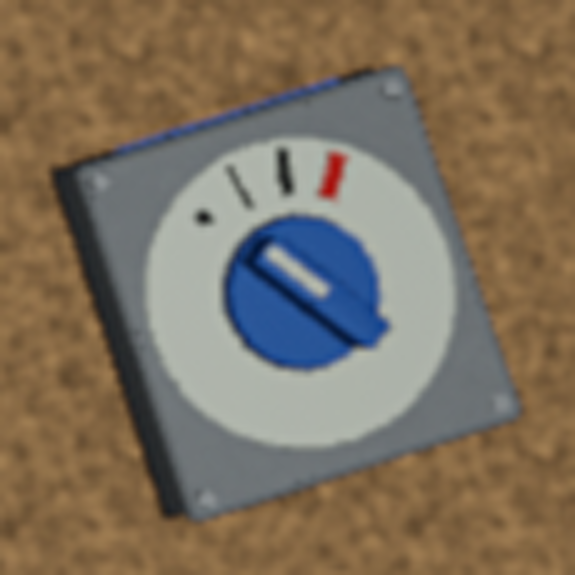

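Both views agree: dial axis at (0.464, -0.229), box yaw about 0.305, so the bar is at 0.905 rad (52°), which the white line confirms. The crop shows the dial at rest with its pointer end towards the black dot (205,217) and the red mark at (333,175). Tool x is at 25.7° now, so I turn it +26.2° and move over the dial.

arm_command(
  deltas=[
    [[1.0,1.6,0,0,0,1.4],[1.7,2.6,0,0,0,2.2],[1.8,2.8,0,0,0,2.3],[1.9,2.8,0,0,0,2.4],[1.9,2.8,0,0,0,2.4],[1.9,2.8,0,0,0,2.4],[1.9,2.8,0,0,0,2.4],[1.9,2.8,0,0,0,2.4],[1.8,2.8,0,0,0,2.3],[1.7,2.6,0,0,0,2.2],[1.7,2.6,0,0,0,2.2],[1.2,2.1,0,0,0,1.6]],
  ],
  gripper=1,
)

```text
t: 1.1
tool_pos: [0.4646, -0.2276, 0.2183]
orientation: [-2.823, -1.378, -0.0]
force: [0.2, -0.1, 0.2]
opening: 0.0926
gripper_force: 0.0
```

arm_command(
  deltas=[
    [[0,0,0,0,0,0],[0,0,0,0,0,0],[0,0,0,0,0,0]],
  ],
)

```text
t: 1.35
tool_pos: [0.4634, -0.2301, 0.2183]
orientation: [-2.825, -1.373, 0.001]
force: [-0.8, 0.5, -0.5]
opening: 0.093
gripper_force: 0.0
```

```bash
cat > s.py <<'E'
from plant import monitor
import numpy as np,cv2
np.set_printoptions(precision=4,suppress=True)
s=monitor.read_state();R=cv2.Rodrigues(s["orientation"])[0]
print(s["t"],s["tool_pos"],"xang",np.degrees(np.arctan2(R[1,0],R[0,0])),"z",R[:,2],"F",s["force"],"M",s["wrist_torque"],s["opening"],s["gripper_force"],s["q"])
E
python3 s.py; python3 -c "
from plant import eyes
import cv2
cv2.imwrite('pics/w1.png',eyes.read_camera('wrist'))"
```

```text
1.35 [ 0.4634 -0.2301  0.2183] xang 51.84958421082958 z [-0.0008 -0.0001 -1.    ] F [-0.752   0.4909 -0.5389] M [-0.0386 -0.0177 -0.0279] 0.09304586258802924 0.0 [-0.5596 -0.0933  1.7153 -0.0005  1.5202  0.1063]
```

View pics/w1.png

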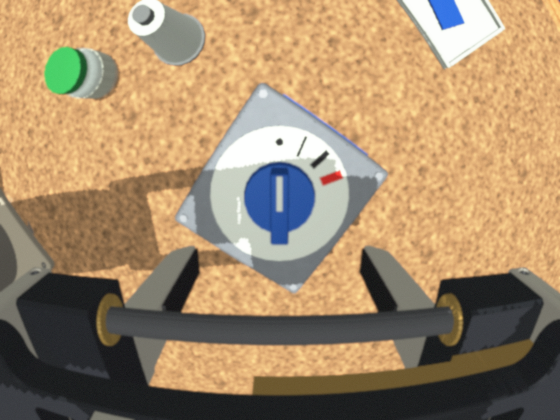

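The wrist view shows the bar (280,205) upright and midway between the fingers, so it is aligned. Next I descend to a TCP height of about 0.089 m, then close.

arm_command(
  deltas=[
    [[0.05,0.1,-0.7,0,0,0],[0,0,-1.4,0,0,0],[0,0,-1.6,0,0,0],[0,0,-1.6,0,0,0],[0,0,-1.5,0,0,0],[0,0,-1.4,0,0,0],[0,0,-1.2,0,0,0],[0,0,-1.1,0,0,0],[0,0,-0.9,0,0,0],[0,0,-0.7,0,0,0],[0,0,-0.5,0,0,0],[0,0,-0.3,0,0,0]],
  ],
)

```text
t: 2.4
tool_pos: [0.4642, -0.2288, 0.0891]
orientation: [-2.825, -1.373, 0.0]
force: [0.7, 0.1, -0.7]
opening: 0.0932
gripper_force: 0.0
```

arm_command(
  deltas=[
    [[0,0,0,0,0,0],[0,0,0,0,0,0],[0,0,0,0,0,0],[0,0,0,0,0,0],[0,0,0,0,0,0],[0,0,0,0,0,0],[0,0,0,0,0,0],[0,0,0,0,0,0],[0,0,0,0,0,0],[0,0,0,0,0,0]],
  ],
  gripper=-1,
  squeeze=30,
)

```text
t: 3.23
tool_pos: [0.4643, -0.2288, 0.0896]
orientation: [-2.825, -1.374, 0.0]
force: [-0.7, 0.2, 0.3]
opening: 0.0307
gripper_force: 0.0
```

```bash
python3 s.py
```

```text
3.2333 [ 0.4643 -0.2288  0.0896] xang 51.85566811351333 z [-0.0001  0.     -1.    ] F [-0.7321  0.1966  0.2874] M [ 0.0148 -0.0433  0.0016] 0.030749813184154658 0.0 [-0.557   0.0099  1.8565 -0.      1.2753  0.1088]
```

arm_command(
  deltas=[
    [[0,0,0,0,0,0],[0,0,0,0,0,0],[0,0,0,0,0,0],[0,0,0,0,0,0],[0,0,0,0,0,0],[0,0,0,0,0,0]],
  ],
  squeeze=45,
)

```text
t: 3.73
tool_pos: [0.4643, -0.2288, 0.0896]
orientation: [-2.825, -1.374, 0.0]
force: [-1.1, 1.7, -0.1]
opening: 0.0159
gripper_force: 45.0
```

```bash
python3 s.py
```

```text
3.7333 [ 0.4643 -0.2288  0.0896] xang 51.85568723438743 z [-0.0001  0.0001 -1.    ] F [-1.1253  1.732  -0.0725] M [0.0206 0.1354 0.0224] 0.015855410301340724 45.00018239021301 [-0.557   0.0098  1.8565 -0.      1.2754  0.1088]
```

The bar is gripped: opening 15.9 mm, 45 N, little side load. Now I turn it clockwise.

arm_command(
  deltas=[
    [[0,0,0,0,0,-3],[0,0,0,0,0,-4],[0,0,0,0,0,-4],[0,0,0,0,0,-4],[0,0,0,0,0,-4],[0,0,0,0,0,-4],[0,0,0,0,0,-4],[0,0,0,0,0,-4],[0,0,0,0,0,-4],[0,0,0,0,0,-4],[0,0,0,0,0,-3],[0,0,0,0,0,-2]],
  ],
)

```text
t: 4.73
tool_pos: [0.4649, -0.2299, 0.0896]
orientation: [3.132, 0.21, 0.002]
force: [2.8, -5.2, -4.8]
opening: 0.0158
gripper_force: 45.0
```

```bash
python3 s.py
```

```text
4.7333 [ 0.4649 -0.2299  0.0896] xang 7.683367454299891 z [ 0.0014 -0.002  -1.    ] F [ 2.8335 -5.163  -4.7938] M [-0.8464 -0.5426  0.1336] 0.01578053104366846 45.00852048397064 [-0.5575  0.0103  1.856  -0.001   1.2731  0.8795]
```

arm_command(
  deltas=[
    [[0,0,0,0,0,-2],[0,0,0,0,0,-3],[0,0,0,0,0,-4],[0,0,0,0,0,-4],[0,0,0,0,0,-4],[0,0,0,0,0,-3],[0,0,0,0,0,-3],[0,0,0,0,0,-2],[0,0,0,0,0,0],[0,0,0,0,0,0],[0,0,0,0,0,0],[0,0,0,0,0,0]],
  ],
)

```text
t: 5.73
tool_pos: [0.4648, -0.2306, 0.0897]
orientation: [3.104, -0.468, 0.003]
force: [2.6, -8.1, -6.2]
opening: 0.0156
gripper_force: 45.0
```

```bash
python3 s.py; python3 -c "
from plant import eyes
import cv2
cv2.imwrite('pics/w2.png',eyes.read_camera('wrist'))
cv2.imwrite('pics/s2.png',cv2.resize(eyes.read_camera('side')[240:420,130:370],None,fx=3,fy=3))"
```

```text
5.7333 [ 0.4648 -0.2306  0.0897] xang -17.154828626017306 z [ 0.0013 -0.0031 -1.    ] F [ 2.5781 -8.0922 -6.1867] M [-1.3377 -0.4677  0.125 ] 0.01563831073977788 45.014591217041016 [-0.558   0.0103  1.8559 -0.002   1.2726  1.3128]
```

View pics/w2.png

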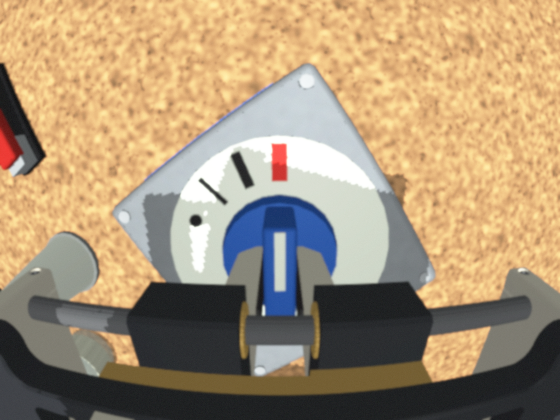

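View pics/s2.png

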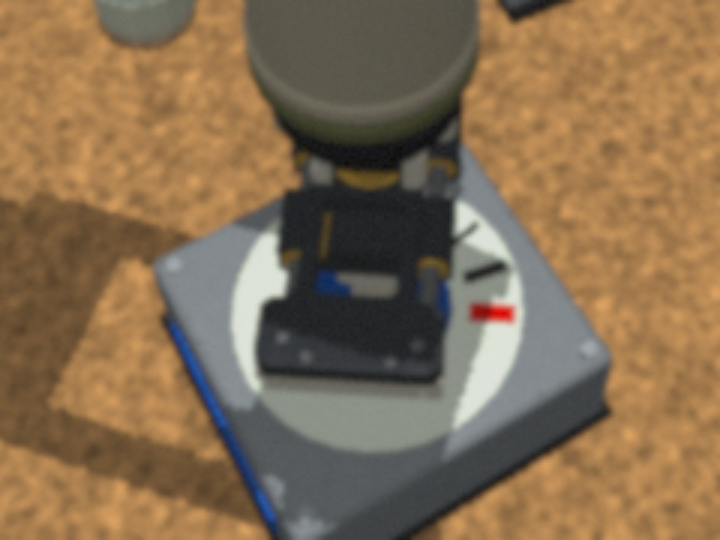

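The wrist view shows the pointer line (280,262) exactly in line with the broad red mark (280,162), with the fingers still on the bar. I hold briefly, check, and hand in.

arm_command(
  deltas=[
    [[0,0,0,0,0,0],[0,0,0,0,0,0],[0,0,0,0,0,0],[0,0,0,0,0,0],[0,0,0,0,0,0],[0,0,0,0,0,0]],
  ],
)

```text
t: 6.33
tool_pos: [0.4647, -0.2306, 0.0896]
orientation: [3.104, -0.468, 0.003]
force: [3.4, -8.3, -5.8]
opening: 0.0157
gripper_force: 45.0
```

```bash
python3 s.py; python3 -c "
from plant import ticket
print(ticket.close_job())"
```

```text
6.3333 [ 0.4647 -0.2306  0.0896] xang -17.155537886727895 z [ 0.0013 -0.0031 -1.    ] F [ 3.3915 -8.3106 -5.8369] M [-1.3641 -0.4254  0.1494] 0.015674718994321112 45.01457691192627 [-0.558   0.0104  1.8559 -0.002   1.2726  1.3128]
the job is handed in; nothing more can be done
None
```

The tray tag was blue, so I turned the blue dial clockwise to its third notch (about 1.2 rad, pointer on the red mark) and handed the job in at 6.3 s still gripping it at 45 N; nothing else was touched, and the hand-in returned no verdict.

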